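Put the loose tester spares back beside their own kind

ROBOT

A 7-joint arm with a two-finger parallel gripper is mounted at the origin on the work surface. World frame = base frame: x ahead of the robot, y to its left, z up, the work surface at z = 0. Lengths are in m, angles in degrees, forces in N, time in s.
With the tool pointing down it reaches from about 0.425 to 0.875 m from the base axis. Payload 9.9 kg.
Tool frame: the origin (TCP) lies at the centre of the arm's flange, where the gripper is bolted on; the fingertips stand 173 mm ahead of it and the grasp point (between the pads) lies 155 mm ahead of it; z points along the fingers, y is the direction in which the jaws open and shut (so a half turn about z gives the same grasp; the last joint's range is limited). The gripper opens to 85 mm and grips with 20 to 120 N. Pads are 22 mm wide; open, the fingers measure 114 mm over their backs; the gripper's body (76 mm by 85 mm) begins 54 mm behind the grasp point. The pads swing forward as they close: fully open they stand 13 mm farther back than shut.
Start: joints at [58.51, 32.985, 1.427, 82.34, -0.859, 64.687, -3.237], TCP at [0.303, -0.603, 0.405] pointing down, gripper open.
Joint ranges: [-157.87, 157.87], [-19.46, 123.44], [-87.15, 90], [11.01, 140.99], [-62.26, 242.26], [9.8, 113.94], [-161.44, 161.44]. Speed limits (degrees/s): [127.2, 127.2, 172.46, 172.46, 180, 180, 180].

INTERFACE

Orientations are given as [roll, pitch, yaw] about the fixed x, y, z axes, in that order (R = Rz(yaw) Ry(pitch) Rx(roll)).
In Python, from plant import * gives the robot as it stands.
- The arm moves only by the tool move_arm, never from a script. Its argument "motion" is a list of rows, each an object with "offset": the shift along the tool's x, y, z in cm, a list of three; "angular": the turn, a rotation vector about the tool's x, y, z in degrees, a list of three; "gripper": the opening in per cent of the stroke, from 0 (shut) to 100 (fully open). A call has 1 to 12 rows; each row is the pose to reach, as a shift and turn from the pose commanded when the call began, along the tool's axes at that moment; what a row does not reach only later rows make up. A row lasts 1/12 s, in which the tool goes at most 41.7 mm and 7.16 degrees, less where a joint would pass 70% of its speed; a pose out of reach is approached as far as the arm can. A call with a gripper value outside its range is refused whole. The fingers move at their own pace and stop on an object; "newtons" is the grip in N (left out, the last holds). Time passes only in rows, so rows that repeat a pose let the fingers close. It gives the time, the measured TCP pose, the force and the opening at its end, in the units of the state.
- state(): the state, without advancing time (a new reading comes with each control period).
- capture(name): name is "side" or "top" or "wrist"; returns a dict with "color" (384x512x3 uint8, red, green, blue), "range_z" (384x512 float32, m along the optical axis (not along the pixel's ray), 0 where there is no reading), "camera_matrix" (3x3 intrinsics, pixels), "origin" and "attitude" of the camera in the world. Camera axes: x right, y up, looking along -z (the intrinsics and any distortion apply to the point x, -y, -z); pixel columns grow to the right and rows downward; lengths in m; the calibration is good to about 2 mm. A picture is of the moment at which its call begins.
- finish_job(): hands the job in, once; it reports no verdict.
The state is a dict: "clock": time; "qpos": joint angles; "dq": joint speeds; "effort": joint torques, N m; "tcp_pos": TCP position; "tool_rot": TCP orientation; "force": force on the tool from outside, world axes, zero at the start; "moment": the same for the moment, N m; "grip_width": finger opening in m.
Only numpy, scipy, OpenCV 4.12 (cv2) and the standard library are available. Lean on these libraries where they do the work, as an engineer would, in place of code of your own. Each camera call takes 0.05 s, during which the arm holds its last target.

TASK

Clear the mixed handful of spares off the service mat and back into their trays: each levelling foot into the bay of the blue bin where feet of its size stand, each steel weight into the bay of the wooden tray where weights of its size stand, and the printer paper roll into the empty corner of the cardboard carton. Stand every piece upright on the tray floor, set the weights down gently without dropping them, and leave the calculator and the handheld thermometer where they lie.

Things in the scene. Friction and masses are not known exactly. Their poses are not given: they have to be found in the camera images.
- foot_long: loose levelling foot, the larger: round black rubber base 48 mm diameter, 16 high, steel nut 20 mm diameter up to 24 mm height, upright steel stud 10 mm diameter up to 75 mm height; about 0.13 kg. Origin: centre of underside, z up along the stud. Stands upright at the start; grip it by the stud
- foot_short: loose levelling foot, the smaller: round black rubber base 38 mm diameter, 14 high, brass nut 16 mm diameter up to 22 mm height, upright steel stud 8 mm diameter up to 50 mm height; about 0.07 kg. Origin: centre of underside, z up along the stud. Stands upright at the start; grip it by the stud
- paper_roll: loose white printer paper roll standing on end, 46 mm diameter, 57 mm high, small brown and black core on top; 0.09 kg. Origin: centre of its underside, z up
- weight_500: loose polished steel knob weight, the larger (500 g): cylinder 38 mm diameter up to 49 mm height, then a 16 mm neck and a 24 mm knob, 66 mm high in all. Origin: centre of its underside, z up. Stands upright at the start; can be gripped round the cylinder
- weight_200: loose polished steel knob weight, the smaller (200 g): cylinder 28 mm diameter up to 34 mm height, then a 10 mm neck and an 18 mm knob, 48 mm high in all. Origin: centre of its underside, z up. Stands upright at the start; can be gripped round the cylinder
- feet_bin: fixed blue bin 176 (x) by 172 mm (y), walls 5 mm, floor top at 5 mm; front and sides 30 mm high, rear and rear half of sides 48. Origin: centre of underside, +x to its rear (away from robot), +y left. Divider 4 mm thick, 26 high at y = 0. Fixed stock at the rear: a long foot in the left bay (x 55), two short feet in the right (x 60). Free room centred at x -30, y +42 (long) and -42 (short)
- paper_carton: fixed brown cardboard carton tray 172 (x) by 158 mm (y), walls 4 mm thick, 34 high, floor top at 4 mm. Origin: centre of underside, +x to its rear (away from robot), +y left. Three fixed rolls like the loose one stand at (x, y) = (48, 40), (48, -40), (-36, 42) mm; the fourth corner, centred at (-36, -38) mm, is empty
- weight_tray: fixed wooden tray, green lining, 180 (x) by 176 mm (y), walls 8 mm thick, 30 high, floor top at 8 mm. Origin: centre of underside, +x to its rear (away from robot), +y left. Divider 4 mm thick, 24 high at y = 0. Fixed stock at the rear: a 500 g weight in the left bay (x 52), two 200 g weights in the right (x 60). Free room centred at x -30, y +41 (500 g) and -41 (200 g)
- calculator: loose dark grey pocket calculator lying flat, 115 mm (x) by 72 mm (y) by 14 mm high, light keys. Origin: centre of its underside. To be left alone
- thermometer: loose black handheld thermometer with yellow-green display lying flat, 150 mm (x) by 70 mm (y) by 31 mm high. Origin: its underside, 77 mm from the handle end and 82 mm from the tip of the two sockets, +x towards the display end. To be left alone

How it is judged:
By the outcome, as a careful person would: the job done as asked, in the order asked, and still so for the second after the job is handed in, with the robot touching nothing.
It also fails if it takes over 128 s, if anything falls off the work surface, if the arm or the gripper's body presses on something with over 40 N, if the wrist force passes 120 N, or if a joint passes its speed limit or range.

## Working session

There is one attempt and no reset: what is moved stays moved. The work goes in short steps, Python scripts to look and compute and a tool call to move; the robot and the scene stay as the last step left them, time stands still between calls to the robot, and variables do not carry over. Pictures are saved under pics/ and viewed, and the job is handed in when it is done.

Besides the shell and the picture viewer there is one more tool, called after "Call:" as name([rows], argument=value, ...), one row to a line, values as JSON. move_arm: Moves the arm, as the interface text tells. Its arguments: {"type":"object","properties":{"motion":{"type":"array"},"newtons":{"type":"number"}},"required":["motion"]}

```bash
mkdir -p pics; ls; cat > h.py <<'E'
from plant import *
import numpy as np, cv2, pickle
def snap(n,tag):
    c=capture(n); cv2.imwrite(f'pics/{tag}.png',cv2.cvtColor(c['color'],cv2.COLOR_RGB2BGR)); pickle.dump(c,open(f'{tag}.pkl','wb')); return c
E
python3 - <<'E'
from h import *
s=state(); print(s)
for n in ['top','side','wrist']:
    c=snap(n,n+'0'); print(n,c['camera_matrix'],c['origin'],c['attitude'],[k for k in c],(c['range_z']>0).mean())
E
```

```text
pics
{'clock': 0.0, 'qpos': array([58.51040541, 33.03335066,  1.42235712, 82.38679022, -0.86099429,
       64.68539942, -3.23646878]), 'dq': array([ 0.09307461,  0.00474124, -0.14660253, -0.0335139 , -0.00402706,
       -0.02221615,  0.02327683]), 'effort': array([ 1.21248540e-03, -7.65742922e+01,  2.25087829e+00, -2.85966951e+01,
        1.53413764e-02,  1.30552080e-02,  3.65814958e-05]), 'tcp_pos': array([ 0.30312344, -0.60292553,  0.40383167]), 'tool_rot': array([-1.79905037e+02,  2.97608858e-03,  2.66911563e+01]), 'force': array([0.20300543, 0.26602469, 0.13942605]), 'moment': array([-0.01819524, -0.00282538, -0.00975305]), 'grip_width': 0.08547279856764334}
top [[450.97530232   0.         254.64849394]
 [  0.         450.97530232 187.96683169]
 [  0.           0.           1.        ]] [0.37554769 0.01802779 1.08723937] [  6.98672152  -0.32009236 -91.62502771] ['color', 'range_z', 'camera_matrix', 'origin', 'attitude'] 0.9960886637369791
side [[451.31549396   0.         251.63102289]
 [  0.         451.31549396 190.86867494]
 [  0.           0.           1.        ]] [-0.05936781  0.81373142  0.86160433] [ 4.98398860e+01 -7.63026642e-03 -1.44831853e+02] ['color', 'range_z', 'camera_matrix', 'origin', 'attitude'] 0.9957834879557291
wrist [[345.28357527   0.         261.6341262 ]
 [  0.         345.28357527 192.17821893]
 [  0.           0.           1.        ]] [ 0.37111051 -0.5695724   0.37289751] [-17.22987515   0.13549972 -63.2721002 ] ['color', 'range_z', 'camera_matrix', 'origin', 'attitude'] 0.9960479736328125
```

View pics/top0.png

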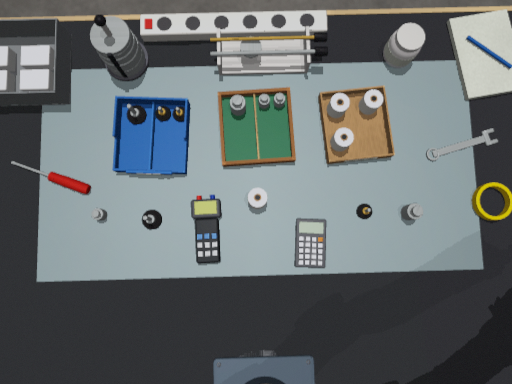

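View pics/side0.png

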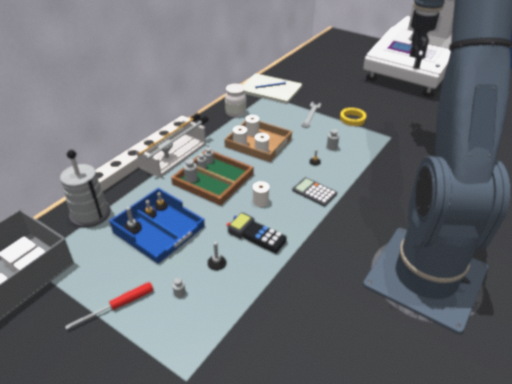

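View pics/wrist0.png

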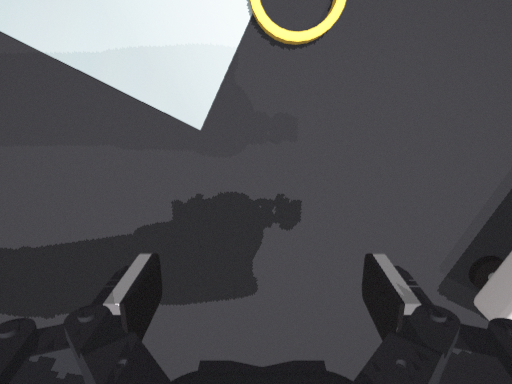

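The top view shows the bin at (151,135), wooden tray (257,127) and carton (357,125). The loose pieces are the 200 g weight (99,214), long foot (151,219), roll (258,198), short foot (365,211) and 500 g weight (412,212). The side view agrees; the wrist view shows only the mat corner.

```bash
cat >> h.py <<'E'
from scipy.spatial.transform import Rotation as R
def cam(c):
    return R.from_euler('xyz',c['attitude'],degrees=True).as_matrix(), np.array(c['origin']), c['camera_matrix']
def cloud(c):
    M,o,K=cam(c); z=c['range_z']; v,u=np.mgrid[:z.shape[0],:z.shape[1]]
    P=np.stack([(u-K[0,2])/K[0,0]*z,-(v-K[1,2])/K[1,1]*z,-z],-1)@M.T+o
    P[z==0]=np.nan
    return P
def ray(c,u,v,h):
    M,o,K=cam(c); d=M@np.array([(u-K[0,2])/K[0,0],-(v-K[1,2])/K[1,1],-1]); return o+d*(h-o[2])/d[2]
def proj(c,p):
    M,o,K=cam(c); q=M.T@(np.asarray(p)-o); return K[0,0]*q[0]/-q[2]+K[0,2], -K[1,1]*q[1]/-q[2]+K[1,2]
E
python3 - <<'E'
from h import *
t=pickle.load(open('top0.pkl','rb'));s=pickle.load(open('side0.pkl','rb'))
Pt,Ps=cloud(t),cloud(s)
print('mat z',[np.round(Pt[v,u],4) for u,v in [(60,250),(220,190),(440,250),(330,180)]])
ob={'w200':(99,214,.048,.03),'flong':(151,219,.075,.055),'roll':(258,198,.057,.04),'fshort':(365,211,.05,.03),'w500':(412,212,.066,.04)}
for n,(u,v,h,lo) in ob.items():
    g=ray(t,u,v,h)
    for nm,P in(('top',Pt),('side',Ps)):
        m=(np.hypot(P[...,0]-g[0],P[...,1]-g[1])<.035)&(P[...,2]>.01)
        Q=P[m]; zt=np.nanpercentile(Q[:,2],98)
        tops=Q[Q[:,2]>zt-.006]
        mid=Q[Q[:,2]>lo]
        print(n,nm,len(Q),'ztop %.4f'%zt,'topmean',np.round(tops[:,:2].mean(0),4),len(tops),'x',np.round([mid[:,0].min(),mid[:,0].max()],4),'y',np.round([mid[:,1].min(),mid[:,1].max()],4))
# trays: colour masks
hsv=cv2.cvtColor(t['color'],cv2.COLOR_RGB2HSV)
for n,(u,v) in {'bin':(151,135),'wood':(257,127),'cart':(357,125)}.items():
    g=ray(t,u,v,.03)
    h=Pt[...,2]; r=np.maximum(abs(Pt[...,0]-g[0]),abs(Pt[...,1]-g[1]))<.12
    m=(r&(h>.02)&(h<.056)&(hsv[...,1]>90)).astype(np.uint8)
    pts=Pt[m>0][:,:2].astype(np.float32)
    (cx,cy),(a,b),ang=cv2.minAreaRect(pts); print(n,len(pts),cx,cy,a,b,ang)
E
```

```text
mat z [array([0.3725, 0.475 , 0.0025]), array([ 0.5059,  0.0924, -0.    ]), array([ 0.3468, -0.4305,  0.0015]), array([ 0.5229, -0.1757,  0.001 ])]
w200 top 147 ztop 0.0503 topmean [0.4548 0.3781] 48 x [0.4416 0.4676] y [0.3646 0.3892]
w200 side 182 ztop 0.0492 topmean [0.4527 0.3788] 47 x [0.4388 0.4661] y [0.3652 0.3916]
flong top 230 ztop 0.0760 topmean [0.4407 0.257 ] 17 x [0.4362 0.4452] y [0.2523 0.2609]
flong side 212 ztop 0.0749 topmean [0.4397 0.2584] 17 x [0.4339 0.4439] y [0.2524 0.2637]
roll top 329 ztop 0.0615 topmean [0.4817 0.0036] 255 x [0.4595 0.5037] y [-0.0171  0.0249]
roll side 329 ztop 0.0598 topmean [0.4799 0.0057] 144 x [0.4568 0.5031] y [-0.0194  0.0288]
fshort top 123 ztop 0.0503 topmean [ 0.4463 -0.2519] 10 x [0.4424 0.4487] y [-0.2562 -0.2484]
fshort side 63 ztop 0.0506 topmean [ 0.4468 -0.2513] 5 x [0.4416 0.4496] y [-0.2551 -0.2471]
w500 top 290 ztop 0.0696 topmean [ 0.4399 -0.359 ] 83 x [0.4225 0.458 ] y [-0.3763 -0.3399]
w500 side 195 ztop 0.0683 topmean [ 0.4389 -0.3579] 30 x [0.4223 0.4598] y [-0.3783 -0.3348]
bin 1403 0.6379106640815735 0.25449177622795105 0.17342202365398407 0.18083161115646362 86.85404205322266
wood 1031 0.6566128730773926 0.0010544061660766602 0.1785421073436737 0.17490915954113007 2.4115638732910156
cart 691 0.6544018983840942 -0.23989880084991455 0.17091695964336395 0.15874773263931274 4.89752721786499
```

```bash
python3 - <<'E'
import cv2
for n in ['top0','side0']:
    i=cv2.imread(f'pics/{n}.png')
    i=i[80:280,80:440] if n=='top0' else i[90:310,50:410]
    cv2.imwrite(f'pics/{n}_z.png',cv2.resize(i,None,fx=2.2,fy=2.2,interpolation=cv2.INTER_CUBIC))
E
```

```text
(no output)
```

View pics/top0_z.png

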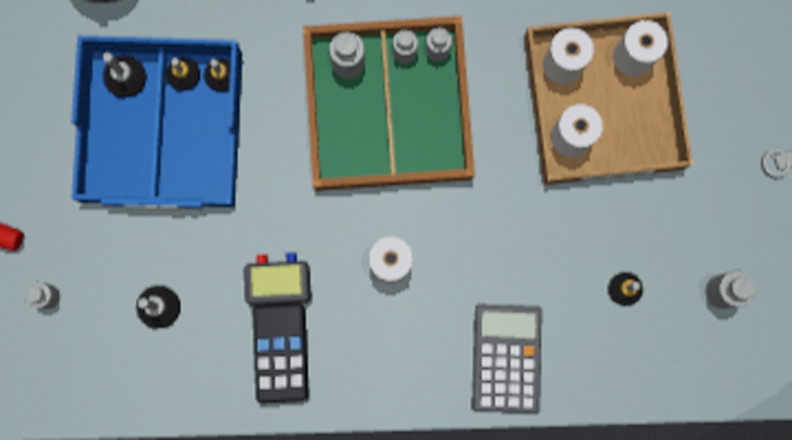

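Enough to act on. First I'll go to a waypoint, turning the jaws along world x.

Call:
move_arm([
  {"offset": [38,-20.5,4.5],"angular": [0,0,-63.3],"gripper": 60},
  {"offset": [38,-20.5,4.5],"angular": [0,0,-63.3],"gripper": 60},
  {"offset": [38,-20.5,4.5],"angular": [0,0,-63.3],"gripper": 60},
  {"offset": [38,-20.5,4.5],"angular": [0,0,-63.3],"gripper": 60},
  {"offset": [38,-20.5,4.5],"angular": [0,0,-63.3],"gripper": 60},
  {"offset": [38,-20.5,4.5],"angular": [0,0,-63.3],"gripper": 60},
  {"offset": [38,-20.5,4.5],"angular": [0,0,-63.3],"gripper": 60},
  {"offset": [38,-20.5,4.5],"angular": [0,0,-63.3],"gripper": 60},
  {"offset": [38,-20.5,4.5],"angular": [0,0,-63.3],"gripper": 60},
  {"offset": [38,-20.5,4.5],"angular": [0,0,-63.3],"gripper": 60},
  {"offset": [38,-20.5,4.5],"angular": [0,0,-63.3],"gripper": 60},
  {"offset": [38,-20.5,4.5],"angular": [0,0,-63.3],"gripper": 60},
], newtons=40)

```text
clock: 1.15
tcp_pos: [0.5534, -0.2437, 0.3591]
tool_rot: [179.9, -0.2, 90.4]
force: [0.2, 0.4, 0.4]
grip_width: 0.0513
```

Call:
move_arm([
  {"offset": [50.7,-11,1],"angular": [0,0,0],"gripper": 60},
  {"offset": [50.7,-11,1],"angular": [0,0,0],"gripper": 60},
  {"offset": [50.7,-11,1],"angular": [0,0,0],"gripper": 60},
  {"offset": [50.7,-11,1],"angular": [0,0,0],"gripper": 60},
  {"offset": [50.7,-11,1],"angular": [0,0,0],"gripper": 60},
  {"offset": [50.7,-11,1],"angular": [0,0,0],"gripper": 60},
  {"offset": [50.7,-11,1],"angular": [0,0,0],"gripper": 60},
  {"offset": [50.7,-11,1],"angular": [0,0,0],"gripper": 60},
  {"offset": [50.7,-11,1],"angular": [0,0,0],"gripper": 60},
  {"offset": [50.7,-11,1],"angular": [0,0,0],"gripper": 60},
  {"offset": [50.7,-11,1],"angular": [0,0,0],"gripper": 60},
  {"offset": [50.7,-11,1],"angular": [0,0,0],"gripper": 60},
])

```text
clock: 2.15
tcp_pos: [0.4442, 0.2403, 0.3501]
tool_rot: [180.0, 0.0, 89.9]
force: [0.6, 0.0, 0.4]
grip_width: 0.0512
```

Call:
move_arm([
  {"offset": [0.7,0,0],"angular": [0,0,0],"gripper": 60},
  {"offset": [0.7,0,0],"angular": [0,0,0],"gripper": 60},
  {"offset": [0.7,0,0],"angular": [0,0,0],"gripper": 60},
])

```text
clock: 2.4
tcp_pos: [0.4448, 0.2459, 0.3498]
tool_rot: [-180.0, 0.1, 90.0]
force: [0.6, -0.5, 0.4]
grip_width: 0.0512
```

```bash
python3 - <<'E'
from h import *
s=state(); print(s['tcp_pos'],s['tool_rot'],s['clock'])
c=snap('wrist','w1'); 
P=cloud(c);m=P[...,2]>.06
m&=P[...,2]<.09
Q=P[m];print(len(Q),np.median(Q,0) if len(Q) else '', proj(c,[.44,.2575,.075]))
E
```

```text
[0.44483617 0.24586594 0.34984003] [-1.79981763e+02  5.11406891e-02  9.00206332e+01] 2.4
185 [0.43959189 0.25886912 0.07434914] (np.float64(254.5671497309689), np.float64(176.0813468371509))
```

View pics/w1.png

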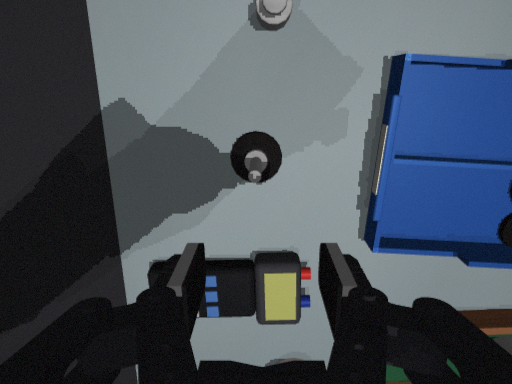

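The wrist view shows the long foot's stud tip at (255,176), matching the top-view estimate. Next: align, descend and grip.

Call:
move_arm([
  {"offset": [1.25,-0.5,2],"angular": [0,0,0],"gripper": 60},
  {"offset": [1.25,-0.5,5],"angular": [0,0,0],"gripper": 60},
  {"offset": [1.25,-0.5,8],"angular": [0,0,0],"gripper": 60},
  {"offset": [1.25,-0.5,11],"angular": [0,0,0],"gripper": 60},
  {"offset": [1.25,-0.5,13],"angular": [0,0,0],"gripper": 60},
  {"offset": [1.25,-0.5,13.6],"angular": [0,0,0],"gripper": 60},
  {"offset": [1.25,-0.5,13.6],"angular": [0,0,0],"gripper": 40},
  {"offset": [1.25,-0.5,13.6],"angular": [0,0,0],"gripper": 0},
  {"offset": [1.25,-0.5,13.6],"angular": [0,0,0],"gripper": 0},
  {"offset": [1.25,-0.5,13.6],"angular": [0,0,0],"gripper": 0},
  {"offset": [1.25,-0.5,13.6],"angular": [0,0,0],"gripper": 0},
  {"offset": [1.25,-0.5,13.6],"angular": [0,0,0],"gripper": 0},
])

```text
clock: 3.45
tcp_pos: [0.4401, 0.2588, 0.2152]
tool_rot: [179.9, -0.0, 90.0]
force: [0.2, -0.5, 7.9]
grip_width: 0.0088
```

```bash
python3 - <<'E'
from h import *
c=snap('side','s1'); s=state(); print(s['tcp_pos'],s['tool_rot'],s['force'],s['grip_width'])
for z in (.213-.155,.213-.173): print(proj(c,[.4398,.2585,z]))
i=cv2.imread('pics/s1.png'); u,v=map(int,proj(c,[.4398,.2585,.07])); i=i[max(v-70,0):v+60,max(0,u-80):u+80]; cv2.imwrite('pics/s1z.png',cv2.resize(i,None,fx=4.5,fy=4.5,interpolation=cv2.INTER_CUBIC)); print(u-80,v-70)
E
```

```text
[0.44007051 0.25881721 0.21512363] [ 1.79904299e+02 -3.61314346e-02  8.99729124e+01] [-0.3648227  -2.18472484  7.59070289] 0.008968090398653409
(np.float64(214.8729549947352), np.float64(247.44577899059414))
(np.float64(215.26113673093386), np.float64(252.5090181835102))
134 174
```

View pics/s1z.png

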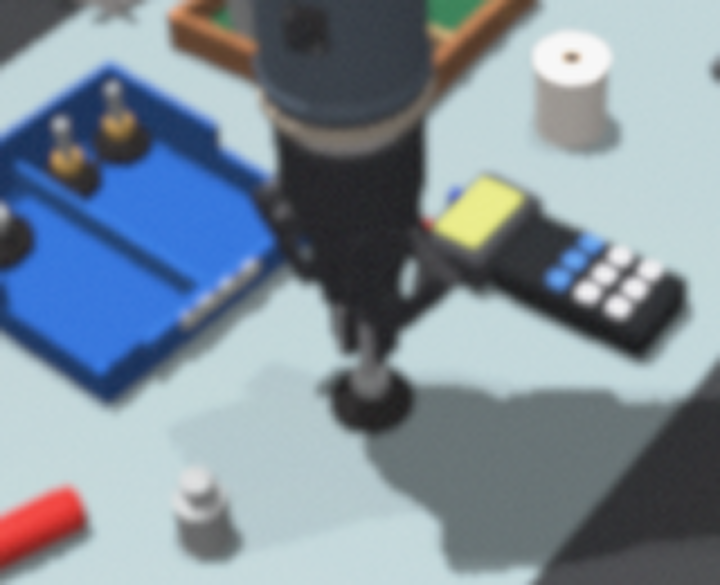

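Side view: the stud is held between the pads with the tips at about z=0.04, just above the nut. I'll carry it to the left bay.

Call:
move_arm([
  {"offset": [0,0,-2],"angular": [0,0,0],"gripper": 0},
  {"offset": [0,0,-5],"angular": [0,0,0],"gripper": 0},
  {"offset": [0,0,-8.5],"angular": [0,0,0],"gripper": 0},
  {"offset": [0.8,3.4,-11],"angular": [0,0,0],"gripper": 0},
  {"offset": [1.6,6.8,-11.5],"angular": [0,0,0],"gripper": 0},
  {"offset": [2.4,10.2,-11.5],"angular": [0,0,0],"gripper": 0},
  {"offset": [3.2,13.6,-11.5],"angular": [0,0,0],"gripper": 0},
  {"offset": [3.7,16,-11.5],"angular": [0,0,0],"gripper": 0},
  {"offset": [3.9,17,-11.5],"angular": [0,0,0],"gripper": 0},
  {"offset": [3.9,17,-10],"angular": [0,0,0],"gripper": 0},
  {"offset": [3.9,17,-8],"angular": [0,0,0],"gripper": 0},
  {"offset": [3.9,17,-6],"angular": [0,0,0],"gripper": 0},
])

```text
clock: 4.5
tcp_pos: [0.6099, 0.2977, 0.2739]
tool_rot: [180.0, -0.0, 90.0]
force: [-1.0, -0.7, -1.2]
grip_width: 0.0085
```

```bash
python3 - <<'E'
from h import *
c=snap('top','t2'); d=snap('side','s2');s=state(); print(s['tcp_pos'],s['force'],s['grip_width'])
a=cv2.imread('pics/t2.png')[80:260,60:240];b=cv2.imread('pics/s2.png')[130:310,80:260]
cv2.imwrite('pics/x2.png',cv2.resize(np.hstack([a,b]),None,fx=2.2,fy=2.2,interpolation=cv2.INTER_CUBIC))
E
```

```text
[0.60868649 0.296943   0.2709699 ] [ 0.93009582 -1.0410666  -0.24889314] 0.008762176258651574
```

View pics/x2.png

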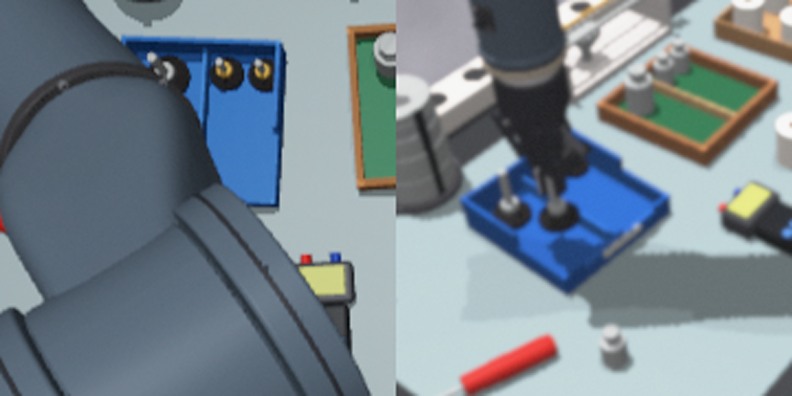

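Held upright over the left bay. Lowering to the floor.

Call:
move_arm([
  {"offset": [0,0,2],"angular": [0,0,0],"gripper": 0},
  {"offset": [0,0,4],"angular": [0,0,0],"gripper": 0},
  {"offset": [0,0,4.8],"angular": [0,0,0],"gripper": 0},
  {"offset": [0,0,5.2],"angular": [0,0,0],"gripper": 0},
  {"offset": [0,0,5.2],"angular": [0,0,0],"gripper": 0},
])

```text
clock: 5.02
tcp_pos: [0.6097, 0.2978, 0.2222]
tool_rot: [-180.0, 0.0, 90.0]
force: [0.1, -0.6, -1.6]
grip_width: 0.0087
```

Call:
move_arm([
  {"offset": [0,0,0.1],"angular": [0,0,0],"gripper": 0},
  {"offset": [0,0,0.2],"angular": [0,0,0],"gripper": 0},
  {"offset": [0,0,0.2],"angular": [0,0,0],"gripper": 0},
])

```text
clock: 5.27
tcp_pos: [0.61, 0.2979, 0.221]
tool_rot: [179.9, -0.0, 90.0]
force: [-0.1, 0.2, -1.8]
grip_width: 0.0087
```

Call:
move_arm([
  {"offset": [0,0,0.1],"angular": [0,0,0],"gripper": 0},
  {"offset": [0,0,0.2],"angular": [0,0,0],"gripper": 0},
  {"offset": [0,0,0.2],"angular": [0,0,0],"gripper": 0},
])

```text
clock: 5.52
tcp_pos: [0.6099, 0.298, 0.2202]
tool_rot: [179.9, -0.0, 90.0]
force: [-4.8, -2.3, 13.1]
grip_width: 0.0084
```

Call:
move_arm([
  {"offset": [0,0,0],"angular": [0,0,0],"gripper": 35},
  {"offset": [0,0,0],"angular": [0,0,0],"gripper": 35},
  {"offset": [0,0,0],"angular": [0,0,0],"gripper": 35},
  {"offset": [0,0,-2],"angular": [0,0,0],"gripper": 35},
  {"offset": [0,0,-6],"angular": [0,0,0],"gripper": 35},
  {"offset": [0,0,-10],"angular": [0,0,0],"gripper": 35},
  {"offset": [0,0,-13],"angular": [0,0,0],"gripper": 35},
  {"offset": [-4,-1.2,-13],"angular": [0,0,0],"gripper": 35},
  {"offset": [-8,-2.4,-13],"angular": [0,0,0],"gripper": 35},
  {"offset": [-12,-3.6,-13],"angular": [0,0,0],"gripper": 35},
  {"offset": [-16,-4.8,-13],"angular": [0,0,0],"gripper": 35},
  {"offset": [-20,-6,-13],"angular": [0,0,0],"gripper": 35},
])

```text
clock: 6.52
tcp_pos: [0.5489, 0.0966, 0.3481]
tool_rot: [180.0, 0.0, 90.0]
force: [0.9, -0.0, 0.6]
grip_width: 0.0301
```

Call:
move_arm([
  {"offset": [-4,-1.2,0],"angular": [0,0,0],"gripper": 35},
  {"offset": [-8,-2.4,0],"angular": [0,0,0],"gripper": 35},
  {"offset": [-12,-3.6,0],"angular": [0,0,0],"gripper": 35},
  {"offset": [-16,-4.8,0],"angular": [0,0,0],"gripper": 35},
  {"offset": [-20,-6,0],"angular": [0,0,0],"gripper": 35},
  {"offset": [-24,-7.2,0],"angular": [0,0,0],"gripper": 35},
  {"offset": [-28,-8.4,0],"angular": [0,0,0],"gripper": 35},
  {"offset": [-32,-9.6,0],"angular": [0,0,0],"gripper": 35},
  {"offset": [-34,-10.2,0],"angular": [0,0,0],"gripper": 35},
  {"offset": [-34.9,-10.4,0],"angular": [0,0,0],"gripper": 35},
  {"offset": [-34.9,-10.4,0],"angular": [0,0,0],"gripper": 35},
])

```text
clock: 7.43
tcp_pos: [0.445, -0.253, 0.3479]
tool_rot: [-180.0, 0.0, 89.8]
force: [0.5, 0.6, 0.6]
grip_width: 0.0301
```

```bash
python3 - <<'E'
from h import *
s=state(); print(s['tcp_pos'],s['tool_rot'],s['clock'],s['grip_width'])
c=snap('wrist','w3'); P=cloud(c);m=(P[...,2]>.04)&(P[...,2]<.06)&(np.hypot(P[...,0]-.4465,P[...,1]+.2515)<.03)
Q=P[m];print(len(Q),np.median(Q,0), proj(c,[.4465,-.2515,.05]))
t=snap('top','t3'); P=cloud(t);m=(P[...,2]>.06)&(P[...,2]<.09)&(np.hypot(P[...,0]-.61,P[...,1]-.298)<.03);print(P[m].mean(0))
cv2.imwrite('pics/x3.png',cv2.resize(np.hstack([cv2.imread('pics/w3.png')[:,80:460],cv2.imread('pics/t3.png')[:,60:440]]),None,fx=1,fy=1))
E
```

```text
[ 0.44498049 -0.25295739  0.3479428 ] [-1.79986296e+02  3.18438143e-02  8.97507684e+01] 7.4333 0.030139377162592157
94 [ 0.44559125 -0.25213817  0.04973464] (np.float64(263.1301186949195), np.float64(181.24062933860716))
[0.60992017 0.29524587 0.07508315]
```

View pics/x3.png

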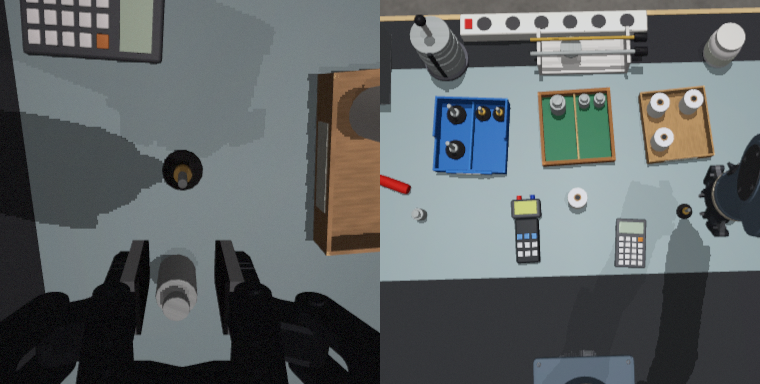

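The long foot stands in the left bay at (.610,.295). The short foot's stud is at (263,181) in the wrist image, i.e. (.446,-.252).

Call:
move_arm([
  {"offset": [0.1,0.1,3],"angular": [0,0,0],"gripper": 35},
  {"offset": [0.1,0.1,6],"angular": [0,0,0],"gripper": 35},
  {"offset": [0.1,0.1,9],"angular": [0,0,0],"gripper": 35},
  {"offset": [0.1,0.1,12],"angular": [0,0,0],"gripper": 35},
  {"offset": [0.1,0.1,14],"angular": [0,0,0],"gripper": 35},
  {"offset": [0.1,0.1,15],"angular": [0,0,0],"gripper": 35},
  {"offset": [0.1,0.1,15],"angular": [0,0,0],"gripper": 20},
  {"offset": [0.1,0.1,15],"angular": [0,0,0],"gripper": 0},
  {"offset": [0.1,0.1,15],"angular": [0,0,0],"gripper": 0},
  {"offset": [0.1,0.1,15],"angular": [0,0,0],"gripper": 0},
  {"offset": [0.1,0.1,15],"angular": [0,0,0],"gripper": 0},
])

```text
clock: 8.45
tcp_pos: [0.4471, -0.2499, 0.1992]
tool_rot: [179.9, 0.1, 90.0]
force: [-0.4, -0.8, -0.5]
grip_width: 0.0062
```

Call:
move_arm([
  {"offset": [0,0,-2],"angular": [0,0,0],"gripper": 0},
  {"offset": [0,0,-5],"angular": [0,0,0],"gripper": 0},
  {"offset": [0,0,-8.5],"angular": [0,0,0],"gripper": 0},
  {"offset": [0,0,-11.5],"angular": [0,0,0],"gripper": 0},
  {"offset": [3.5,1.2,-12.5],"angular": [0,0,0],"gripper": 0},
  {"offset": [7,2.4,-12.5],"angular": [0,0,0],"gripper": 0},
  {"offset": [10.5,3.6,-12.5],"angular": [0,0,0],"gripper": 0},
  {"offset": [14,4.8,-12.5],"angular": [0,0,0],"gripper": 0},
  {"offset": [17.5,6,-12.5],"angular": [0,0,0],"gripper": 0},
  {"offset": [21,7.2,-12.5],"angular": [0,0,0],"gripper": 0},
  {"offset": [24.5,8.4,-12.5],"angular": [0,0,0],"gripper": 0},
  {"offset": [28,9.6,-12.5],"angular": [0,0,0],"gripper": 0},
])

```text
clock: 9.45
tcp_pos: [0.543, 0.0319, 0.324]
tool_rot: [179.9, 0.0, 90.0]
force: [1.6, -0.3, -0.4]
grip_width: 0.0066
```

Call:
move_arm([
  {"offset": [3.5,1.2,0],"angular": [0,0,0],"gripper": 0},
  {"offset": [7,2.4,0],"angular": [0,0,0],"gripper": 0},
  {"offset": [10.5,3.6,0],"angular": [0,0,0],"gripper": 0},
  {"offset": [14,4.8,0],"angular": [0,0,0],"gripper": 0},
  {"offset": [17,5.8,0],"angular": [0,0,0],"gripper": 0},
  {"offset": [18.4,6.3,0],"angular": [0,0,0],"gripper": 0},
  {"offset": [18.4,6.3,2],"angular": [0,0,0],"gripper": 0},
  {"offset": [18.4,6.3,5],"angular": [0,0,0],"gripper": 0},
  {"offset": [18.4,6.3,8],"angular": [0,0,0],"gripper": 0},
])

```text
clock: 10.2
tcp_pos: [0.6061, 0.2147, 0.2437]
tool_rot: [179.8, -0.1, 90.0]
force: [0.1, 0.7, -1.5]
grip_width: 0.0064
```

```bash
python3 - <<'E'
from h import *
d=snap('side','s4');s=state(); print(s['tcp_pos'],s['force'],s['grip_width'])
b=cv2.imread('pics/s4.png')[130:310,80:260]
cv2.imwrite('pics/x4.png',cv2.resize(b,None,fx=3,fy=3,interpolation=cv2.INTER_CUBIC))
E
```

```text
[0.60420104 0.21343783 0.23716997] [-1.82340464 -1.13735382 -5.06768838] 0.006674262861048473
```

View pics/x4.png

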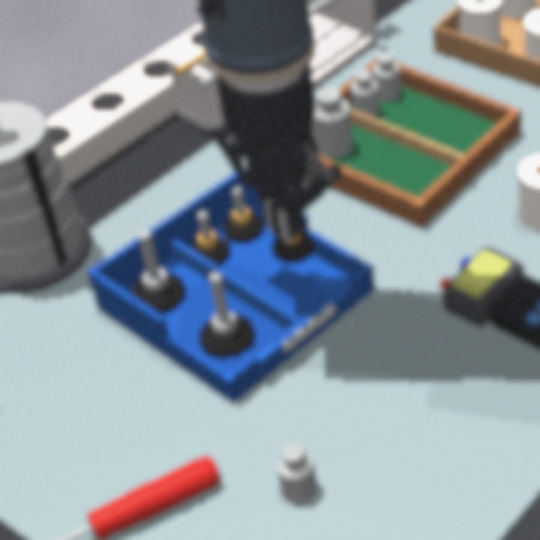

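Both feet look upright, the short one over the right bay. Lowering.

Call:
move_arm([
  {"offset": [0,0,1.5],"angular": [0,0,0],"gripper": 0},
  {"offset": [0,0,2.8],"angular": [0,0,0],"gripper": 0},
  {"offset": [0,0,3.4],"angular": [0,0,0],"gripper": 0},
  {"offset": [0,0,3.7],"angular": [0,0,0],"gripper": 0},
  {"offset": [0,0,3.7],"angular": [0,0,0],"gripper": 0},
])

```text
clock: 10.67
tcp_pos: [0.6059, 0.2141, 0.2062]
tool_rot: [-180.0, 0.0, 90.0]
force: [-0.4, -0.2, -0.3]
grip_width: 0.0062
```

Call:
move_arm([
  {"offset": [0,0,0.1],"angular": [0,0,0],"gripper": 0},
  {"offset": [0,0,0.2],"angular": [0,0,0],"gripper": 0},
  {"offset": [0,0,0.2],"angular": [0,0,0],"gripper": 0},
])

```text
clock: 10.92
tcp_pos: [0.606, 0.2143, 0.2047]
tool_rot: [180.0, -0.0, 90.0]
force: [0.8, -0.1, -1.3]
grip_width: 0.006
```

Call:
move_arm([
  {"offset": [0,0,0.1],"angular": [0,0,0],"gripper": 0},
  {"offset": [0,0,0.2],"angular": [0,0,0],"gripper": 0},
  {"offset": [0,0,0.2],"angular": [0,0,0],"gripper": 0},
])

```text
clock: 11.17
tcp_pos: [0.606, 0.2144, 0.2027]
tool_rot: [180.0, -0.0, 90.0]
force: [-0.9, -0.5, 3.6]
grip_width: 0.0064
```

Call:
move_arm([
  {"offset": [0,0,0],"angular": [0,0,0],"gripper": 30},
  {"offset": [0,0,0],"angular": [0,0,0],"gripper": 30},
  {"offset": [0,0,0],"angular": [0,0,0],"gripper": 30},
  {"offset": [0,0,-3],"angular": [0,0,0],"gripper": 30},
  {"offset": [0,0,-7],"angular": [0,0,0],"gripper": 30},
  {"offset": [0,0,-11],"angular": [0,0,0],"gripper": 60},
  {"offset": [0,0,-14],"angular": [0,0,0],"gripper": 60},
  {"offset": [2.8,-2.6,-14],"angular": [0,0,0],"gripper": 60},
  {"offset": [5.6,-5.2,-14],"angular": [0,0,0],"gripper": 60},
  {"offset": [8.4,-7.8,-14],"angular": [0,0,0],"gripper": 60},
  {"offset": [11.2,-10.4,-14],"angular": [0,0,0],"gripper": 60},
  {"offset": [14,-13,-14],"angular": [0,0,0],"gripper": 60},
])

```text
clock: 12.17
tcp_pos: [0.4745, 0.3551, 0.3422]
tool_rot: [180.0, -0.0, 90.0]
force: [-0.3, -0.4, -0.7]
grip_width: 0.0511
```

Call:
move_arm([
  {"offset": [1.5,-1.5,0],"angular": [0,0,0],"gripper": 60},
  {"offset": [2.3,-2.2,0],"angular": [0,0,0],"gripper": 60},
  {"offset": [2.3,-2.2,0],"angular": [0,0,0],"gripper": 60},
  {"offset": [2.3,-2.2,0],"angular": [0,0,0],"gripper": 60},
])

```text
clock: 12.5
tcp_pos: [0.4546, 0.3766, 0.342]
tool_rot: [180.0, 0.0, 90.0]
force: [0.8, -0.9, 0.3]
grip_width: 0.0516
```

```bash
python3 - <<'E'
from h import *
s=state(); print(s['tcp_pos'],s['tool_rot'],s['clock'],s['grip_width'])
c=snap('wrist','w5'); P=cloud(c);m=(P[...,2]>.042)&(P[...,2]<.06)&(np.hypot(P[...,0]-.4537,P[...,1]-.378)<.03)
Q=P[m];print(len(Q),np.median(Q,0),Q.min(0),Q.max(0), proj(c,[.4537,.378,.048]))
t=snap('side','s5')
cv2.imwrite('pics/x5.png',np.hstack([cv2.imread('pics/w5.png')[:,60:460],cv2.imread('pics/s5.png')[:,40:440]]))
E
```

```text
[0.4546041  0.37662614 0.3419933 ] [1.79965911e+02 4.57507110e-02 8.99788099e+01] 12.5 0.0515848515426298
390 [0.45389247 0.37894855 0.04760056] [0.44507216 0.36973895 0.04276754] [0.4626794  0.38689107 0.04956691] (np.float64(259.76011294923904), np.float64(182.59273911929623))
```

View pics/x5.png

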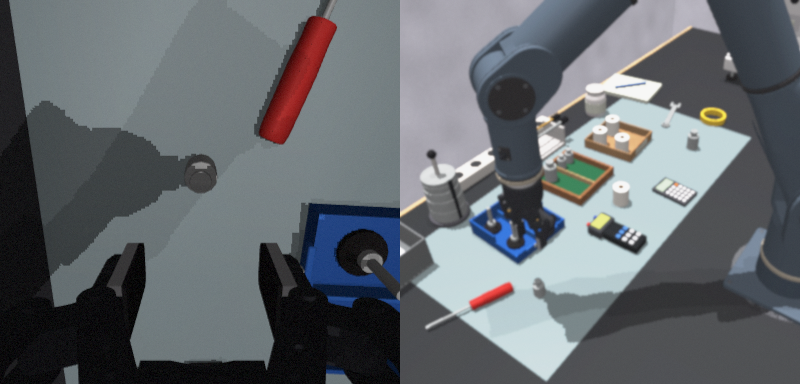

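```bash
python3 - <<'E'
from h import *
c=pickle.load(open('w5.pkl','rb')); P=cloud(c);h=cv2.cvtColor(c['color'],cv2.COLOR_RGB2HSV)
m=((h[...,0]<8)|(h[...,0]>172))&(h[...,1]>150)&(h[...,2]>40)
Q=P[m];i=Q[:,1].argmin();j=Q[:,0].argmin();print(len(Q),Q[i],Q[j],Q[:,2].max())
E
```

```text
3946 [nan nan nan] [nan nan nan] nan
```

```bash
python3 - <<'E'
from h import *
c=pickle.load(open('w5.pkl','rb')); P=cloud(c);h=cv2.cvtColor(c['color'],cv2.COLOR_RGB2HSV)
m=((h[...,0]<8)|(h[...,0]>172))&(h[...,1]>150)&(h[...,2]>40)&np.isfinite(P[...,2])
Q=P[m];i=Q[:,1].argmin();j=Q[:,0].argmin();print(len(Q),Q[i],Q[j],Q[:,2].max())
E
```

```text
3926 [0.52311057 0.40486585 0.01978656] [0.50421924 0.41412731 0.01342335] 0.02743884007127184
```

The 200 g weight sits at (.454,.3785), and the screwdriver handle starts at x≥.504, y≥.405, clear of the fingers. Grasp:

Call:
move_arm([
  {"offset": [0.2,-0.05,3],"angular": [0,0,0],"gripper": 50},
  {"offset": [0.2,-0.05,6],"angular": [0,0,0],"gripper": 50},
  {"offset": [0.2,-0.05,9],"angular": [0,0,0],"gripper": 50},
  {"offset": [0.2,-0.05,12],"angular": [0,0,0],"gripper": 50},
  {"offset": [0.2,-0.05,14.5],"angular": [0,0,0],"gripper": 50},
  {"offset": [0.2,-0.05,16],"angular": [0,0,0],"gripper": 50},
  {"offset": [0.2,-0.05,16],"angular": [0,0,0],"gripper": 40},
  {"offset": [0.2,-0.05,16],"angular": [0,0,0],"gripper": 10},
  {"offset": [0.2,-0.05,16],"angular": [0,0,0],"gripper": 10},
  {"offset": [0.2,-0.05,16],"angular": [0,0,0],"gripper": 10},
  {"offset": [0.2,-0.05,16],"angular": [0,0,0],"gripper": 10},
], newtons=60)

```text
clock: 13.52
tcp_pos: [0.4539, 0.3792, 0.1832]
tool_rot: [179.9, -0.1, 90.0]
force: [-0.1, 0.9, -2.1]
grip_width: 0.0263
```

Call:
move_arm([
  {"offset": [0,0,-1.5],"angular": [0,0,0],"gripper": 10},
  {"offset": [0,0,-4.5],"angular": [0,0,0],"gripper": 10},
  {"offset": [0,0,-8],"angular": [0,0,0],"gripper": 10},
  {"offset": [0,0,-11],"angular": [0,0,0],"gripper": 10},
  {"offset": [-2.4,1,-12.5],"angular": [0,0,0],"gripper": 10},
  {"offset": [-6,2.5,-12.5],"angular": [0,0,0],"gripper": 10},
  {"offset": [-9.6,4,-12.5],"angular": [0,0,0],"gripper": 10},
  {"offset": [-13.2,5.5,-12.5],"angular": [0,0,0],"gripper": 10},
  {"offset": [-16.8,7,-12.5],"angular": [0,0,0],"gripper": 10},
  {"offset": [-20.4,8.5,-12.5],"angular": [0,0,0],"gripper": 10},
  {"offset": [-24,10,-12.5],"angular": [0,0,0],"gripper": 10},
  {"offset": [-27.6,11.5,-12.5],"angular": [0,0,0],"gripper": 10},
])

```text
clock: 14.52
tcp_pos: [0.5687, 0.1013, 0.3081]
tool_rot: [179.9, -0.0, 90.0]
force: [0.4, 0.5, -2.4]
grip_width: 0.0264
```

Call:
move_arm([
  {"offset": [-3.6,1.5,0],"angular": [0,0,0],"gripper": 10},
  {"offset": [-7.2,3,0],"angular": [0,0,0],"gripper": 10},
  {"offset": [-10.8,4.5,0],"angular": [0,0,0],"gripper": 10},
  {"offset": [-13.2,5.5,0],"angular": [0,0,0],"gripper": 10},
  {"offset": [-14.4,5.9,0],"angular": [0,0,0],"gripper": 10},
  {"offset": [-14.4,5.9,2],"angular": [0,0,0],"gripper": 10},
  {"offset": [-14.4,5.9,5],"angular": [0,0,0],"gripper": 10},
  {"offset": [-14.4,5.9,7],"angular": [0,0,0],"gripper": 10},
  {"offset": [-14.4,5.9,7.5],"angular": [0,0,0],"gripper": 10},
  {"offset": [-14.4,5.9,7.5],"angular": [0,0,0],"gripper": 10},
])

```text
clock: 15.35
tcp_pos: [0.6267, -0.0403, 0.2313]
tool_rot: [-179.9, -0.0, 90.0]
force: [0.6, 0.3, -1.0]
grip_width: 0.0263
```

```bash
python3 - <<'E'
from h import *
d=snap('side','s6');t=snap('top','t6');s=state(); print(s['tcp_pos'],s['force'],s['grip_width'])
b=np.hstack([cv2.imread('pics/s6.png')[90:290,120:320],cv2.imread('pics/t6.png')[70:270,150:350]])
cv2.imwrite('pics/x6.png',cv2.resize(b,None,fx=2,fy=2,interpolation=cv2.INTER_CUBIC))
E
```

```text
[ 0.627738   -0.04030819  0.23339248] [ 0.14399849 -0.74098255 -2.51788805] 0.026044650506925837
```

View pics/x6.png

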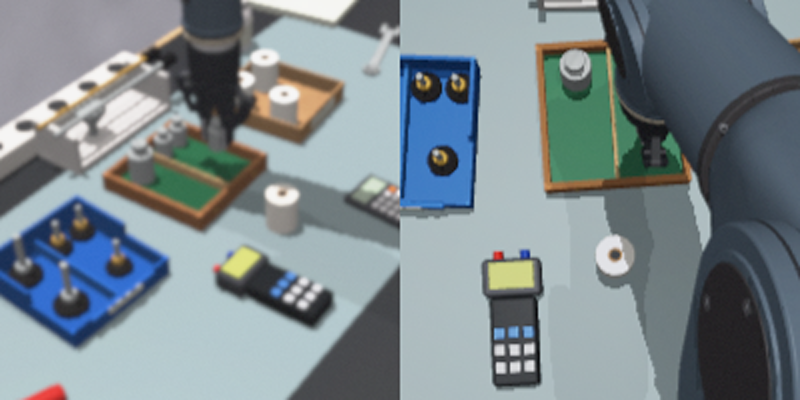

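The short foot stands in its bay, and the weight is over the right bay of the wooden tray. Lowering gently.

Call:
move_arm([
  {"offset": [0,0,1.5],"angular": [0,0,0],"gripper": 10},
  {"offset": [0,0,2.8],"angular": [0,0,0],"gripper": 10},
  {"offset": [0,0,3.5],"angular": [0,0,0],"gripper": 10},
  {"offset": [0,0,3.8],"angular": [0,0,0],"gripper": 10},
  {"offset": [0,0,3.9],"angular": [0,0,0],"gripper": 10},
  {"offset": [0,0,3.9],"angular": [0,0,0],"gripper": 10},
])

```text
clock: 15.95
tcp_pos: [0.6274, -0.0407, 0.1932]
tool_rot: [180.0, -0.0, 90.0]
force: [0.4, -0.0, -1.9]
grip_width: 0.0262
```

Call:
move_arm([
  {"offset": [0,0,0.1],"angular": [0,0,0],"gripper": 10},
  {"offset": [0,0,0.15],"angular": [0,0,0],"gripper": 10},
  {"offset": [0,0,0.2],"angular": [0,0,0],"gripper": 10},
  {"offset": [0,0,0.2],"angular": [0,0,0],"gripper": 10},
])

```text
clock: 16.28
tcp_pos: [0.6273, -0.0408, 0.1912]
tool_rot: [180.0, 0.0, 90.0]
force: [0.5, -0.3, -2.3]
grip_width: 0.026
```

Call:
move_arm([
  {"offset": [0,0,0.05],"angular": [0,0,0],"gripper": 10},
  {"offset": [0,0,0.1],"angular": [0,0,0],"gripper": 10},
  {"offset": [0,0,0.1],"angular": [0,0,0],"gripper": 10},
])

```text
clock: 16.53
tcp_pos: [0.6273, -0.0408, 0.19]
tool_rot: [-180.0, -0.0, 90.0]
force: [0.8, 0.2, -1.8]
grip_width: 0.0261
```

Call:
move_arm([
  {"offset": [0,0,0.05],"angular": [0,0,0],"gripper": 10},
  {"offset": [0,0,0.1],"angular": [0,0,0],"gripper": 10},
  {"offset": [0,0,0.1],"angular": [0,0,0],"gripper": 10},
])

```text
clock: 16.78
tcp_pos: [0.6273, -0.0408, 0.189]
tool_rot: [-180.0, -0.0, 90.0]
force: [-0.5, 0.1, -1.8]
grip_width: 0.026
```

Call:
move_arm([
  {"offset": [0,0,0.05],"angular": [0,0,0],"gripper": 10},
  {"offset": [0,0,0.1],"angular": [0,0,0],"gripper": 10},
  {"offset": [0,0,0.1],"angular": [0,0,0],"gripper": 10},
])

```text
clock: 17.03
tcp_pos: [0.6273, -0.0407, 0.1889]
tool_rot: [180.0, 0.0, 90.0]
force: [-3.2, 0.7, 8.4]
grip_width: 0.0261
```

Call:
move_arm([
  {"offset": [0,0,0.05],"angular": [0,0,0],"gripper": 10},
  {"offset": [0,0,0.05],"angular": [0,0,0],"gripper": 10},
])

```text
clock: 17.2
tcp_pos: [0.6273, -0.0407, 0.1889]
tool_rot: [180.0, 0.0, 90.0]
force: [-4.2, -0.8, 12.8]
grip_width: 0.0263
```

Contact with the floor. Release and go to the 500 g weight.

Call:
move_arm([
  {"offset": [0,0,-0.1],"angular": [0,0,0],"gripper": 36},
  {"offset": [0,0,-0.1],"angular": [0,0,0],"gripper": 46},
  {"offset": [0,0,-0.1],"angular": [0,0,0],"gripper": 46},
  {"offset": [0,0,-0.1],"angular": [0,0,0],"gripper": 46},
  {"offset": [0,0,-2.5],"angular": [0,0,0],"gripper": 46},
  {"offset": [0,0,-6],"angular": [0,0,0],"gripper": 46},
  {"offset": [0,0,-10],"angular": [0,0,0],"gripper": 46},
  {"offset": [0,0,-14],"angular": [0,0,0],"gripper": 65},
  {"offset": [-3.2,-1.9,-15.5],"angular": [0,0,0],"gripper": 65},
  {"offset": [-6.8,-4,-15.5],"angular": [0,0,0],"gripper": 65},
  {"offset": [-10.3,-6.1,-15.5],"angular": [0,0,0],"gripper": 65},
  {"offset": [-13.8,-8.2,-15.5],"angular": [0,0,0],"gripper": 65},
])

```text
clock: 18.2
tcp_pos: [0.5442, -0.18, 0.343]
tool_rot: [180.0, 0.0, 90.0]
force: [0.1, -1.0, -0.9]
grip_width: 0.0553
```

Call:
move_arm([
  {"offset": [-3.5,-2.1,0],"angular": [0,0,0],"gripper": 65},
  {"offset": [-7,-4.2,0],"angular": [0,0,0],"gripper": 65},
  {"offset": [-10.5,-6.3,0],"angular": [0,0,0],"gripper": 65},
  {"offset": [-14,-8.4,0],"angular": [0,0,0],"gripper": 65},
  {"offset": [-16.8,-10,0],"angular": [0,0,0],"gripper": 65},
  {"offset": [-17.9,-10.6,0],"angular": [0,0,0],"gripper": 65},
  {"offset": [-17.9,-10.6,0],"angular": [0,0,0],"gripper": 65},
  {"offset": [-17.9,-10.6,0],"angular": [0,0,0],"gripper": 65},
])

```text
clock: 18.87
tcp_pos: [0.4392, -0.3578, 0.3424]
tool_rot: [180.0, -0.0, 89.9]
force: [-0.3, 0.8, 0.4]
grip_width: 0.0557
```

```bash
python3 - <<'E'
from h import *
s=state(); print(s['tcp_pos'],s['tool_rot'],s['clock'],s['grip_width'])
c=snap('wrist','w7'); P=cloud(c);m=(P[...,2]>.06)&(P[...,2]<.08)&(np.hypot(P[...,0]-.4395,P[...,1]+.358)<.03)
Q=P[m];print(len(Q),np.median(Q,0),Q.min(0),Q.max(0), proj(c,[.4395,-.358,.066]))
t=snap('top','t7')
cv2.imwrite('pics/x7.png',np.hstack([cv2.imread('pics/w7.png')[:,60:460],cv2.imread('pics/t7.png')[:,60:460]]))
E
```

```text
[ 0.43916261 -0.35783589  0.34239819] [ 1.79987658e+02 -3.54141651e-02  8.99147510e+01] 18.8667 0.05568430026154783
785 [ 0.43989926 -0.35929439  0.06570494] [ 0.42777505 -0.37155574  0.06011535] [ 0.45121013 -0.34840224  0.06806359] (np.float64(261.458225211295), np.float64(191.45541925354934))
```

View pics/x7.png

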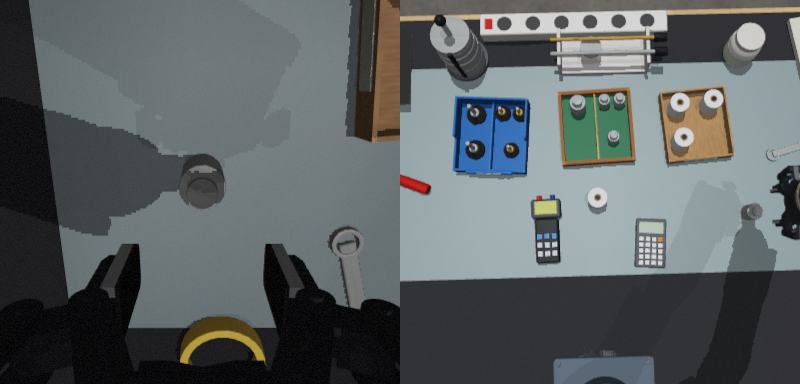

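The 200 g weight stands in the right bay. The 500 g knob is at (261,191) in the wrist image, giving (.4397,-.359). Grasp:

Call:
move_arm([
  {"offset": [-0.1,0.05,3],"angular": [0,0,0],"gripper": 65},
  {"offset": [-0.1,0.05,6],"angular": [0,0,0],"gripper": 65},
  {"offset": [-0.1,0.05,9],"angular": [0,0,0],"gripper": 65},
  {"offset": [-0.1,0.05,12],"angular": [0,0,0],"gripper": 65},
  {"offset": [-0.1,0.05,14.3],"angular": [0,0,0],"gripper": 65},
  {"offset": [-0.1,0.05,15.3],"angular": [0,0,0],"gripper": 65},
  {"offset": [-0.1,0.05,15.3],"angular": [0,0,0],"gripper": 50},
  {"offset": [-0.1,0.05,15.3],"angular": [0,0,0],"gripper": 20},
  {"offset": [-0.1,0.05,15.3],"angular": [0,0,0],"gripper": 20},
  {"offset": [-0.1,0.05,15.3],"angular": [0,0,0],"gripper": 20},
  {"offset": [-0.1,0.05,15.3],"angular": [0,0,0],"gripper": 20},
], newtons=80)

```text
clock: 19.88
tcp_pos: [0.4399, -0.3589, 0.1906]
tool_rot: [179.9, 0.1, 90.0]
force: [0.3, 0.3, -5.8]
grip_width: 0.0362
```

Call:
move_arm([
  {"offset": [0,0,-1.5],"angular": [0,0,0],"gripper": 20},
  {"offset": [0,0,-4.5],"angular": [0,0,0],"gripper": 20},
  {"offset": [0,0,-8],"angular": [0,0,0],"gripper": 20},
  {"offset": [0,0,-11],"angular": [0,0,0],"gripper": 20},
  {"offset": [2,0.9,-12.5],"angular": [0,0,0],"gripper": 20},
  {"offset": [5.2,2.4,-12.5],"angular": [0,0,0],"gripper": 20},
  {"offset": [8.7,4,-12.5],"angular": [0,0,0],"gripper": 20},
  {"offset": [12.2,5.6,-12.5],"angular": [0,0,0],"gripper": 20},
  {"offset": [15.7,7.2,-12.5],"angular": [0,0,0],"gripper": 20},
  {"offset": [19.2,8.9,-12.5],"angular": [0,0,0],"gripper": 20},
  {"offset": [22.7,10.5,-12.5],"angular": [0,0,0],"gripper": 20},
  {"offset": [26.2,12.1,-12.5],"angular": [0,0,0],"gripper": 20},
])

```text
clock: 20.88
tcp_pos: [0.5611, -0.0951, 0.3153]
tool_rot: [180.0, 0.0, 90.0]
force: [1.3, -1.2, -4.9]
grip_width: 0.0358
```

Call:
move_arm([
  {"offset": [3.5,1.6,0],"angular": [0,0,0],"gripper": 20},
  {"offset": [7,3.2,0],"angular": [0,0,0],"gripper": 20},
  {"offset": [10.5,4.9,0],"angular": [0,0,0],"gripper": 20},
  {"offset": [12.8,5.9,0],"angular": [0,0,0],"gripper": 20},
  {"offset": [13.8,6.4,0],"angular": [0,0,0],"gripper": 20},
  {"offset": [13.8,6.4,2],"angular": [0,0,0],"gripper": 20},
  {"offset": [13.8,6.4,5],"angular": [0,0,0],"gripper": 20},
  {"offset": [13.8,6.4,7],"angular": [0,0,0],"gripper": 20},
  {"offset": [13.8,6.4,7.5],"angular": [0,0,0],"gripper": 20},
  {"offset": [13.8,6.4,7.5],"angular": [0,0,0],"gripper": 20},
])

```text
clock: 21.72
tcp_pos: [0.6242, 0.0406, 0.2385]
tool_rot: [-179.8, 0.0, 90.0]
force: [-0.3, -0.1, -3.9]
grip_width: 0.0361
```

```bash
python3 - <<'E'
from h import *
d=snap('side','s8');t=snap('top','t8');s=state(); print(s['tcp_pos'],s['force'],s['grip_width'])
b=np.hstack([cv2.imread('pics/s8.png')[90:290,120:320],cv2.imread('pics/t8.png')[70:270,150:350]])
cv2.imwrite('pics/x8.png',cv2.resize(b,None,fx=2,fy=2,interpolation=cv2.INTER_CUBIC))
E
```

```text
[0.62522758 0.04097311 0.24079224] [ 0.15533246  0.27663815 -4.1431814 ] 0.036209490155408364
```

View pics/x8.png

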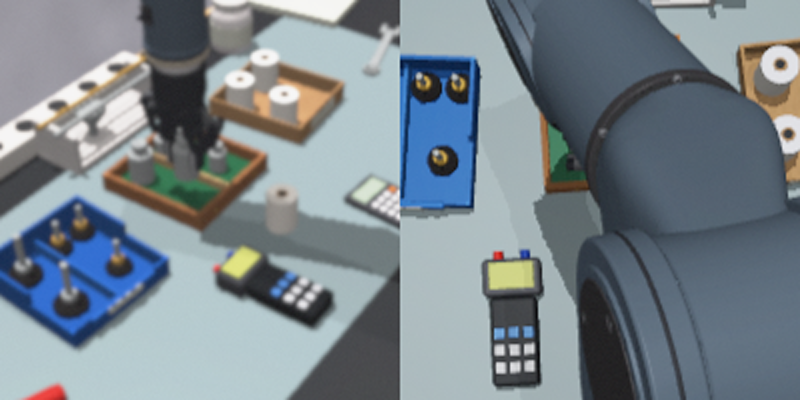

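The 500 g weight hangs upright over the left bay and no neighbour is touched. Lowering gently.

Call:
move_arm([
  {"offset": [0,0,1.5],"angular": [0,0,0],"gripper": 20},
  {"offset": [0,0,2.8],"angular": [0,0,0],"gripper": 20},
  {"offset": [0,0,3.5],"angular": [0,0,0],"gripper": 20},
  {"offset": [0,0,3.9],"angular": [0,0,0],"gripper": 20},
  {"offset": [0,0,4.0],"angular": [0,0,0],"gripper": 20},
  {"offset": [0,0,4.0],"angular": [0,0,0],"gripper": 20},
])

```text
clock: 22.32
tcp_pos: [0.6251, 0.0412, 0.2002]
tool_rot: [180.0, -0.0, 90.0]
force: [0.4, 0.1, -5.0]
grip_width: 0.0361
```

Call:
move_arm([
  {"offset": [0,0,0.05],"angular": [0,0,0],"gripper": 20},
  {"offset": [0,0,0.1],"angular": [0,0,0],"gripper": 20},
  {"offset": [0,0,0.15],"angular": [0,0,0],"gripper": 20},
  {"offset": [0,0,0.15],"angular": [0,0,0],"gripper": 20},
])

```text
clock: 22.65
tcp_pos: [0.6249, 0.0412, 0.1983]
tool_rot: [180.0, -0.0, 90.0]
force: [-0.1, -0.4, -4.6]
grip_width: 0.0362
```

Call:
move_arm([
  {"offset": [0,0,0.05],"angular": [0,0,0],"gripper": 20},
  {"offset": [0,0,0.1],"angular": [0,0,0],"gripper": 20},
  {"offset": [0,0,0.1],"angular": [0,0,0],"gripper": 20},
])

```text
clock: 22.9
tcp_pos: [0.6249, 0.0413, 0.1975]
tool_rot: [180.0, 0.0, 90.0]
force: [-1.3, -0.7, 1.9]
grip_width: 0.0359
```

Call:
move_arm([
  {"offset": [0,0,0.05],"angular": [0,0,0],"gripper": 20},
  {"offset": [0,0,0.05],"angular": [0,0,0],"gripper": 20},
])

```text
clock: 23.07
tcp_pos: [0.6248, 0.0412, 0.1975]
tool_rot: [180.0, 0.0, 90.0]
force: [-4.1, -1.5, 8.0]
grip_width: 0.0361
```

Call:
move_arm([
  {"offset": [0,0,-0.05],"angular": [0,0,0],"gripper": 48},
  {"offset": [0,0,-0.05],"angular": [0,0,0],"gripper": 57},
  {"offset": [0,0,-0.05],"angular": [0,0,0],"gripper": 57},
  {"offset": [0,0,-0.05],"angular": [0,0,0],"gripper": 57},
  {"offset": [0,0,-2.5],"angular": [0,0,0],"gripper": 57},
  {"offset": [0,0,-6],"angular": [0,0,0],"gripper": 57},
  {"offset": [0,0,-10],"angular": [0,0,0],"gripper": 57},
  {"offset": [0,0,-14],"angular": [0,0,0],"gripper": 80},
  {"offset": [-0.8,-3.5,-15],"angular": [0,0,0],"gripper": 80},
  {"offset": [-1.7,-7,-15],"angular": [0,0,0],"gripper": 80},
  {"offset": [-2.6,-10.5,-15],"angular": [0,0,0],"gripper": 80},
  {"offset": [-3.4,-13.5,-15],"angular": [0,0,0],"gripper": 80},
])

```text
clock: 24.07
tcp_pos: [0.4876, 0.0068, 0.3468]
tool_rot: [180.0, 0.0, 90.0]
force: [0.0, 0.5, 0.4]
grip_width: 0.068
```

Call:
move_arm([
  {"offset": [-0.3,-0.9,0],"angular": [0,0,0],"gripper": 80},
  {"offset": [-0.3,-0.9,0],"angular": [0,0,0],"gripper": 80},
  {"offset": [-0.3,-0.9,0],"angular": [0,0,0],"gripper": 80},
])

```text
clock: 24.32
tcp_pos: [0.4813, 0.0042, 0.3471]
tool_rot: [179.9, -0.0, 90.0]
force: [0.6, -0.9, -0.5]
grip_width: 0.0684
```

```bash
python3 - <<'E'
from h import *
s=state(); print(s['tcp_pos'],s['tool_rot'],s['clock'],s['grip_width'])
c=snap('wrist','w9'); P=cloud(c);m=(P[...,2]>.05)&(P[...,2]<.07)&(np.hypot(P[...,0]-.481,P[...,1]-.0045)<.04)
Q=P[m];print(len(Q),np.median(Q,0),Q.min(0),Q.max(0), proj(c,[.481,.0045,.057]))
t=snap('side','s9')
cv2.imwrite('pics/x9.png',np.hstack([cv2.imread('pics/w9.png')[:,60:460],cv2.imread('pics/s9.png')[:,60:460]]))
E
```

```text
[0.48131741 0.00420525 0.3470501 ] [ 1.79910222e+02 -4.34899027e-03  8.99671631e+01] 24.3167 0.06843362567234425
2602 [0.48087048 0.00447283 0.05684172] [ 0.45802559 -0.01944779  0.05009278] [0.50295201 0.02615017 0.05945953] (np.float64(260.1333131378467), np.float64(185.6233466299119))
```

View pics/x9.png

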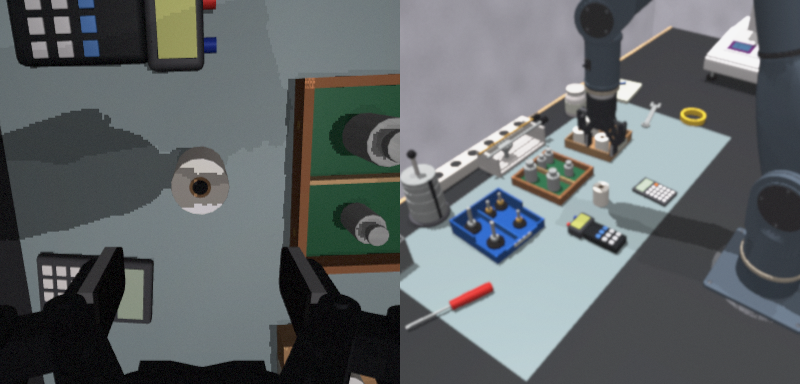

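All four placed pieces stand upright. The roll is centred at (260,186), giving (.481,.0044), directly under the gripper. Grasp:

Call:
move_arm([
  {"offset": [0,0,3],"angular": [0,0,0],"gripper": 80},
  {"offset": [0,0,6],"angular": [0,0,0],"gripper": 80},
  {"offset": [0,0,9],"angular": [0,0,0],"gripper": 80},
  {"offset": [0,0,12],"angular": [0,0,0],"gripper": 80},
  {"offset": [0,0,14],"angular": [0,0,0],"gripper": 80},
  {"offset": [0,0,15],"angular": [0,0,0],"gripper": 80},
  {"offset": [0,0,15],"angular": [0,0,0],"gripper": 60},
  {"offset": [0,0,15],"angular": [0,0,0],"gripper": 35},
  {"offset": [0,0,15],"angular": [0,0,0],"gripper": 35},
  {"offset": [0,0,15],"angular": [0,0,0],"gripper": 35},
  {"offset": [0,0,15],"angular": [0,0,0],"gripper": 35},
], newtons=40)

```text
clock: 25.33
tcp_pos: [0.4813, 0.0042, 0.1974]
tool_rot: [179.9, -0.0, 90.0]
force: [0.0, 0.4, -1.2]
grip_width: 0.044
```

Call:
move_arm([
  {"offset": [0,0,-1.5],"angular": [0,0,0],"gripper": 35},
  {"offset": [0,0,-5],"angular": [0,0,0],"gripper": 35},
  {"offset": [0,0,-9],"angular": [0,0,0],"gripper": 35},
  {"offset": [-1.8,0.9,-12],"angular": [0,0,0],"gripper": 35},
  {"offset": [-5.3,2.6,-12.5],"angular": [0,0,0],"gripper": 35},
  {"offset": [-8.8,4.3,-12.5],"angular": [0,0,0],"gripper": 35},
  {"offset": [-12.3,6,-12.5],"angular": [0,0,0],"gripper": 35},
  {"offset": [-15.8,7.8,-12.5],"angular": [0,0,0],"gripper": 35},
  {"offset": [-19.3,9.5,-12.5],"angular": [0,0,0],"gripper": 35},
  {"offset": [-22.8,11.2,-12.5],"angular": [0,0,0],"gripper": 35},
  {"offset": [-26,12.8,-12.5],"angular": [0,0,0],"gripper": 35},
  {"offset": [-28.2,13.9,-12.5],"angular": [0,0,0],"gripper": 35},
])

```text
clock: 26.33
tcp_pos: [0.6199, -0.282, 0.3221]
tool_rot: [179.9, 0.1, 89.8]
force: [0.3, 0.5, -0.8]
grip_width: 0.0442
```

Call:
move_arm([
  {"offset": [-0.3,0.1,0],"angular": [0,0,0],"gripper": 35},
  {"offset": [-0.3,0.1,2],"angular": [0,0,0],"gripper": 35},
  {"offset": [-0.3,0.1,5],"angular": [0,0,0],"gripper": 35},
  {"offset": [-0.3,0.1,7],"angular": [0,0,0],"gripper": 35},
  {"offset": [-0.3,0.1,7],"angular": [0,0,0],"gripper": 35},
])

```text
clock: 26.75
tcp_pos: [0.619, -0.2801, 0.2477]
tool_rot: [-179.6, -0.1, 90.0]
force: [-1.5, 0.3, -1.2]
grip_width: 0.0439
```

```bash
python3 - <<'E'
from h import *
d=snap('side','s10');t=snap('top','t10');s=state(); print(s['tcp_pos'],s['force'],s['grip_width'])
b=np.hstack([cv2.imread('pics/s10.png')[60:220,180:340],cv2.imread('pics/t10.png')[70:230,270:430]])
cv2.imwrite('pics/x10.png',cv2.resize(b,None,fx=2.4,fy=2.4,interpolation=cv2.INTER_CUBIC))
E
```

```text
[ 0.62060367 -0.28054213  0.25192061] [ 0.07386576  0.83683578 -1.55665288] 0.043831238006749436
```

View pics/x10.png

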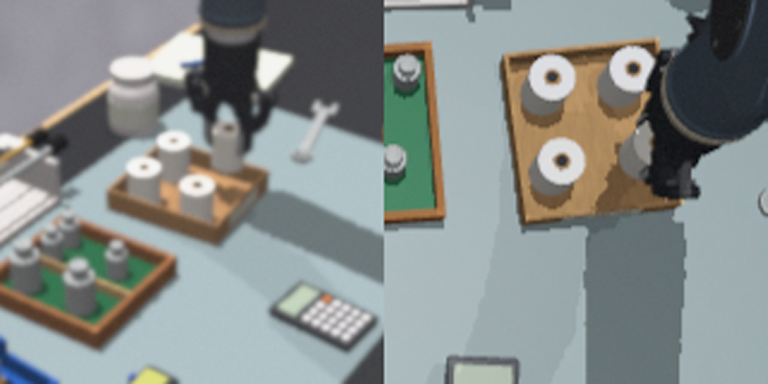

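The roll is over the empty corner, clear of its neighbours. Lowering.

Call:
move_arm([
  {"offset": [0,0,2],"angular": [0,0,0],"gripper": 35},
  {"offset": [0,0,3.5],"angular": [0,0,0],"gripper": 35},
  {"offset": [0,0,4.4],"angular": [0,0,0],"gripper": 35},
  {"offset": [0,0,4.8],"angular": [0,0,0],"gripper": 35},
  {"offset": [0,0,4.8],"angular": [0,0,0],"gripper": 35},
])

```text
clock: 27.27
tcp_pos: [0.6209, -0.2808, 0.204]
tool_rot: [180.0, 0.0, 90.0]
force: [1.2, 0.6, -0.7]
grip_width: 0.0441
```

Call:
move_arm([
  {"offset": [0,0,0.1],"angular": [0,0,0],"gripper": 35},
  {"offset": [0,0,0.2],"angular": [0,0,0],"gripper": 35},
  {"offset": [0,0,0.2],"angular": [0,0,0],"gripper": 35},
])

```text
clock: 27.52
tcp_pos: [0.621, -0.2809, 0.2024]
tool_rot: [179.9, 0.0, 90.0]
force: [-1.0, 0.2, -2.5]
grip_width: 0.0441
```

Call:
move_arm([
  {"offset": [0,0,0.05],"angular": [0,0,0],"gripper": 35},
  {"offset": [0,0,0.1],"angular": [0,0,0],"gripper": 35},
  {"offset": [0,0,0.1],"angular": [0,0,0],"gripper": 35},
])

```text
clock: 27.77
tcp_pos: [0.6208, -0.2808, 0.2007]
tool_rot: [180.0, 0.0, 90.0]
force: [0.1, 0.9, -1.2]
grip_width: 0.0444
```

Call:
move_arm([
  {"offset": [0,0,0.05],"angular": [0,0,0],"gripper": 35},
  {"offset": [0,0,0.1],"angular": [0,0,0],"gripper": 35},
  {"offset": [0,0,0.1],"angular": [0,0,0],"gripper": 35},
])

```text
clock: 28.02
tcp_pos: [0.6208, -0.2808, 0.2002]
tool_rot: [180.0, 0.0, 90.0]
force: [-1.9, 0.7, 5.1]
grip_width: 0.044
```

Call:
move_arm([
  {"offset": [0,0,0],"angular": [0,0,0],"gripper": 58},
  {"offset": [0,0,0],"angular": [0,0,0],"gripper": 62},
  {"offset": [0,0,0],"angular": [0,0,0],"gripper": 62},
  {"offset": [0,0,0],"angular": [0,0,0],"gripper": 62},
  {"offset": [0,0,-2],"angular": [0,0,0],"gripper": 62},
  {"offset": [0,0,-5],"angular": [0,0,0],"gripper": 62},
  {"offset": [0,0,-9],"angular": [0,0,0],"gripper": 62},
  {"offset": [0,0,-13],"angular": [0,0,0],"gripper": 62},
  {"offset": [-3,-3,-16],"angular": [0,0,0],"gripper": 62},
  {"offset": [-6,-6,-16],"angular": [0,0,0],"gripper": 62},
  {"offset": [-9,-9,-16],"angular": [0,0,0],"gripper": 62},
  {"offset": [-12,-12,-16],"angular": [0,0,0],"gripper": 62},
])

```text
clock: 29.02
tcp_pos: [0.5074, -0.3938, 0.3606]
tool_rot: [179.9, 0.1, 90.0]
force: [1.1, -0.5, -0.3]
grip_width: 0.0526
```

Call:
move_arm([
  {"offset": [-3,-1,0],"angular": [0,0,0],"gripper": 62},
  {"offset": [-6,-2,0],"angular": [0,0,0],"gripper": 62},
  {"offset": [-9,-3,0],"angular": [0,0,0],"gripper": 62},
  {"offset": [-9,-3,0],"angular": [0,0,0],"gripper": 62},
  {"offset": [-9,-3,0],"angular": [0,0,0],"gripper": 62},
])

```text
clock: 29.43
tcp_pos: [0.4769, -0.4852, 0.3589]
tool_rot: [-179.9, 0.0, 89.7]
force: [-0.7, 1.3, 0.5]
grip_width: 0.0528
```

```bash
python3 - <<'E'
from h import *
t=snap('top','t11');d=snap('side','s11');P=cloud(t);s=state();print(s['clock'],s['tcp_pos'])
for n,(x,y,f,h) in {'flong':(.61,.298,.005,.075),'fshort':(.606,.214,.005,.05),'w200':(.627,-.041,.008,.048),'w500':(.625,.041,.008,.066),'roll':(.621,-.281,.004,.057)}.items():
    m=(np.hypot(P[...,0]-x,P[...,1]-y)<.03)&(P[...,2]>f+h-.008); q=P[m]; print(n,len(q),np.round(np.nanmean(q,0),4),f+h)
a=cv2.resize(cv2.imread('pics/t11.png')[80:280,80:440],None,fx=2.2,fy=2.2,interpolation=cv2.INTER_CUBIC)
cv2.imwrite('pics/x11.png',a)
# static check of untouched items
t0=pickle.load(open('top0.pkl','rb'))
for n,(a0,a1,b0,b1) in {'therm':(190,268,185,228),'calc':(212,272,285,335)}.items():
    print(n,np.abs(t['color'][a0:a1,b0:b1].astype(float)-t0['color'][a0:a1,b0:b1]).mean())
E
```

```text
29.5333 [ 0.47887975 -0.48220614  0.35928451]
flong 18 [0.6107 0.2963 0.0788] 0.08
fshort 13 [0.607  0.2087 0.0545] 0.055
w200 46 [ 0.6278 -0.0388  0.0565] 0.056
w500 86 [0.6252 0.038  0.0739] 0.07400000000000001
roll 312 [ 0.6208 -0.2808  0.0613] 0.061
therm 0.7322599880739415
calc 0.563
```

View pics/x11.png

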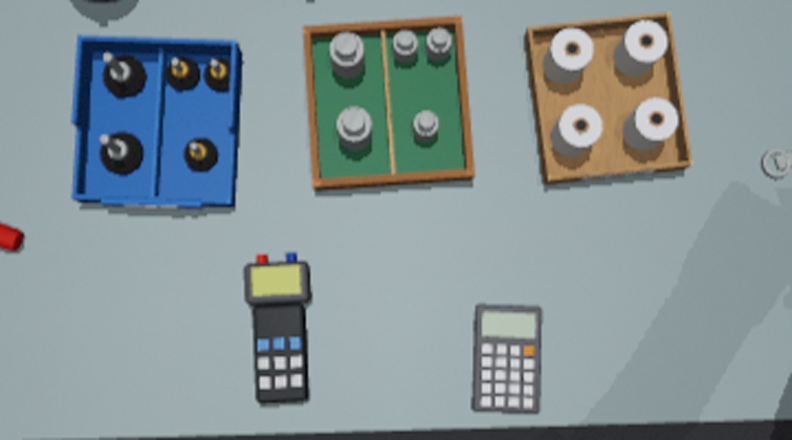

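View pics/s11.png

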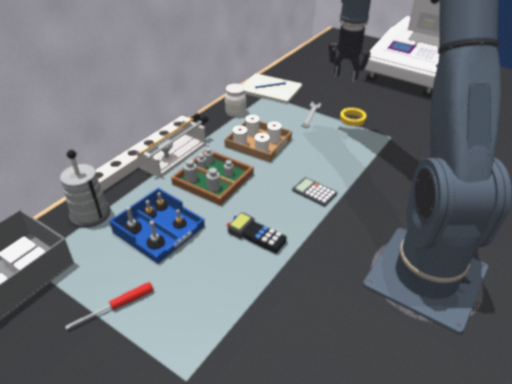

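All five pieces are in their bays. The short foot's stud tip reads 5 mm off its placed y, so I'll check it isn't tilted.

```bash
python3 - <<'E'
from h import *
for tag in('t11','s11'):
  c=pickle.load(open(tag+'.pkl','rb'));P=cloud(c)
  for n,(x,y,H) in {'fshort':(.606,.212,.055),'flong':(.61,.297,.08)}.items():
    r=np.hypot(P[...,0]-x,P[...,1]-y)<.032
    V=c['color'].max(-1)
    tip=P[r&(P[...,2]>H-.01)]; dark=r&(V<60)&(P[...,2]>.008)&(P[...,2]<.028)
    (a,b),rad=cv2.minEnclosingCircle(P[dark][:,:2].astype(np.float32))
    print(tag,n,'tip',np.round(np.nanmean(tip,0),4),'base',round(a,4),round(b,4),round(rad,4),dark.sum())
t=cv2.imread('pics/t11.png')[125:165,125:185];s=cv2.imread('pics/s11.png')[190:250,110:200]
cv2.imwrite('pics/x12.png',np.hstack([cv2.resize(t,(390,260),interpolation=cv2.INTER_CUBIC),cv2.resize(s,(390,260),interpolation=cv2.INTER_CUBIC)]))
E
```

```text
t11 fshort tip [0.607  0.2087 0.0545] base 0.6054 0.2082 0.0176 109
t11 flong tip [0.6106 0.2961 0.078 ] base 0.6093 0.2955 0.0224 185
s11 fshort tip [0.6057 0.2101 0.0523] base 0.5994 0.2138 0.0139 44
s11 flong tip [0.6083 0.2978 0.0772] base 0.604 0.3007 0.019 101
```

View pics/x12.png

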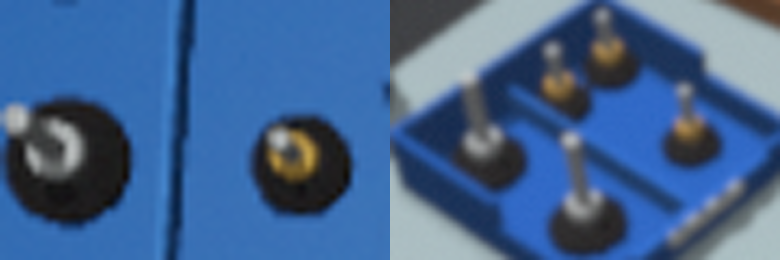

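Tip and base coincide at (.606,.208), so the short foot stands upright and was only gripped a few mm off-centre along the pads. Handing in.

```bash
python3 -c "
from h import *
print(finish_job())"
```

```text
the job is handed in; nothing more can be done
None
```

All five pieces are standing upright in their places, and the job was handed in at about 29.5 s of the 128 s allowed.

- **Order and set-down:** I placed the long foot, short foot, 200 g weight, 500 g weight and paper roll, in that order. Each one was lowered in small steps until the force reading showed contact with the floor, and only then released. No piece was dropped.
- **Heights:** In the last top view, all five tops were within about 1.5 mm of the height expected on their tray floors.
- **Left alone:** The calculator and thermometer looked unchanged from the first picture.
- **Disagreement found:** The short foot's stud tip was about 5 mm from where I set it down. In the top view its base is shifted by the same amount, so it stands upright. The side view's base readings are 4–7 mm off the tips for both feet, because only part of each base shows there.

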